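# Tuck a transfer plate under a lapped flap and hold it flat

### The arm

A 6-joint arm with a two-finger parallel gripper is mounted at the origin on the work surface. World frame = base frame: x ahead of the robot, y to its left, z up, the work surface at z = 0. Lengths are in m, angles in rad, forces in N, time in s.
With the tool pointing down it reaches from about 0.35 to 0.775 m from the base axis. Payload 5.5 kg.
Tool frame: the origin (TCP) lies between the finger pads, 19 mm behind the fingertips; this is the grasp point; z points along the fingers, x is the direction in which the jaws open and shut, and the axes are right-handed (so a half turn about z gives the same grasp; the last joint's range is limited). The gripper opens to 85 mm and grips with 20 to 120 N. Pads are 22 mm wide; open, the fingers measure 114 mm over their backs; the gripper's body (76 mm by 85 mm) begins 54 mm behind the grasp point. The pads swing forward as they close: fully open they stand 13 mm farther back than shut.
Start: joints at [-1.401, 0.313, 0.046, 1.304, 0, 1.431], TCP at [0.175, -0.548, 0.25] pointing down, gripper open.
Joint ranges: [-2.76, 2.76], [-0.86, 1.69], [-1.03, 1.26], [-2.2, 2.34], [-1.47, 1.5], [-3.14, 3.14]. Speed limits (rad/s): [2.57, 2.57, 3.14, 3.14, 3.14, 3.14].

### API

Orientations are given as a unit quaternion [w, x, y, z].
In Python, from workcell import env gives the robot as it stands. The module is installed in compiled form; this text tells all that it offers.
- The arm moves only by the tool carry_out, never from a script. Its argument "steps" is a list of rows, each a list of 7 numbers: the gripper command: -1 is shut, 1 is fully open, values between are in proportion, then the shift along the tool's x, y, z in m, then the turn, a rotation vector about the tool's x, y, z in rad. A call has 1 to 20 rows; each row shifts and turns the commanded pose from where the row before left it, along the tool's axes as they then stand; what a row does not reach is not made up. A row lasts 1/8 s, in which the tool goes at most 62.5 mm and 10.7 degrees, less where a joint would pass 70% of its speed; a pose out of reach is approached as far as the arm can. A call with a gripper value outside its range is refused whole. The fingers move at their own pace and stop on an object; "grip_force" is the grip in N (left out, the last holds). Time passes only in rows, so rows that do not move let the fingers close. It gives the time, the measured TCP pose, the force and the opening at its end, in the units of the state.
- env.get_state(): the state, without advancing time (a new reading comes with each control period).
- env.read_camera(name): name is "side" or "top"; returns a dict with "color" (400x640x3 uint8, red, green, blue), "K" (3x3 intrinsics, pixels), "R" (3x3) and "t" (3): a world point X has camera coordinates R X + t. Camera axes: x right, y down, z forward; pixel columns grow to the right and rows downward; lengths in m; the calibration is good to about 2 mm. A picture is of the moment at which its call begins. There is no depth.
- env.hand_in(): hands the job in, once; it reports no verdict.
The state is a dict: "clock": time; "joint_pos": joint angles; "qvel": joint speeds; "tau": joint torques, N m; "tcp_pos": TCP position; "orientation": TCP orientation; "wrist_force": force on the tool from outside, world axes, zero at the start; "ft_torque": the same for the moment, N m; "finger_gap": finger opening in m.
Only numpy, scipy, OpenCV 4.12 (cv2) and the standard library are available. Lean on these libraries where they do the work, as an engineer would, in place of code of your own. Each camera call takes 0.05 s, during which the arm holds its last target. There are 200 camera calls.

### The job

Fit the green transfer plate on the bottling line: pick it up (its black rib is the grip), lay it on the low steel bed of the deck and slide its yellow-marked front edge square under the blue hinged flap until it meets the step, without lifting the flap. Then keep pressing the plate down flat on the bed against the orange sprung bar, and finish while still holding it pressed there, as a fitter would for the bolts to go in. Leave the bottles and the tray of caps where they stand.

Things in the scene. Friction and masses are not known exactly. Their poses are not given: they have to be found in the camera images.
- plate: Loose green plate, 130 mm along its x, 140 along y, 5 thick, about 0.2 kg; origin at the centre of its underside. Black grip rib across it: 12 mm thick (x), 60 long (y), top 38 mm above the underside, 25 mm behind (-x) the origin. Yellow stripe at the front (+x) edge, which goes under the flap. Starts flat on the table left or right of the deck, its x within 0.5 rad of world x.
- plate_front (a point): Middle of the plate's front edge, on its underside, 65 mm ahead (+x) of the plate's origin.
- plate_grip (a point): Point in the rib, 27 mm above the plate's underside and 25 mm behind its origin: a good TCP place for a grasp from above with the fingers closing along the plate's x. The fingertips are then 3 mm above the plate.
- deck: Fixed deck, 400 mm (x) by 180 mm (y). Origin at table height under the step; x points away from the robot (yaw within 0.25 rad). Low steel bed, top at 30 mm, from x = -200 mm to 0; there a step rises to a grey upper deck 38 mm high, to x = +200. Two dark cheek rails, 12 mm above the bed and 164 mm apart, flank the bed from x = -200 to -55 mm, centred on y = 0.
- bed_stop (a point): Middle of the foot of the step on the bed (deck x = 0, y = 0, bed-top height 30 mm): the plate's front edge goes here.
- flap (a joint): Angle (rad) of the blue flap: 0 level, grows as its lip is lifted, to 1.2. 150 mm wide (y), 3 thick, hinged 45 mm beyond the step on the upper deck. Level, it overlaps the bed by 30 mm with 8 mm free height below it, plus an 11 mm upturned lip (to deck x = -41 mm) with about 13 mm below its edge. Light: under 3 N at the lip lifts it; it falls back.
- flap_lip (a point): Middle of the flap's upturned lip, at its front edge, about 46 mm above the table and 40 mm before the step when the flap is down.
- bar (a joint): Travel (m) of the orange sprung bar in the bed, 12 mm (x) by 100 mm (y), centred 105 mm before the step: 0 standing 6 mm proud, 0.006 flush. Moves from about 4.5 N, flush at about 8 N, springs back up. The plate covers it when home and while sliding in. At home a push of about 10 N down at the rib lays the plate flat; 30 N does no harm.
- bottle1: Black bottle with a gold cap, 60 mm wide, 115 mm tall, on the upper deck; origin at the centre of its base. Leave alone.
- bottle2: Another such bottle on the upper deck. Leave alone.
- bottle3: Another such bottle, on the table left of the deck. Leave alone.
- bottle4: Another such bottle, on the table right of the deck. Leave alone.
- tray: White open tray of gold caps, 130 x 150 x 45 mm, on the table on the side of the deck where the plate is not; origin at the centre of its base. Leave alone.

How it is judged:
On the way, in this order (a step that is already met when the one before it is completed fails the run):
1. the plate is lifted off the table in the gripper (height (world z) of plate above 0.02 m and contact force between the fingers and plate above 1 N), for 0.1 s.
2. the plate's front edge is at least 10 mm under the flap's lip, low on the bed, the flap down (x of plate_front in the frame of deck above -0.03 m and z of plate_front in the frame of deck below 0.036 m and value of joint flap below 0.08 rad), for 0.1 s.
At the end, for the whole second after the job is handed in: Fingers on the plate (over 1 N); front edge within 6 mm of the step under the level flap (below 0.05 rad), centred within 15 mm, square within 0.08 rad; plate flat on the bed (within 2 mm, tilt below 0.025 rad) and at rest, bar pushed down over 4.5 of its 6 mm (x of plate_front in the frame of deck above -0.006 m and y of plate_front in the frame of deck between -0.015 and 0.015 m and z of each of plate_front, plate in the frame of deck below 0.032 m and angle between the x axis of plate and the x axis of deck, either way round below 0.08 rad and angle between plate's own z axis and vertical below 0.025 rad and value of joint bar above 0.0045 m and contact force between the fingers and plate above 1 N and value of joint flap below 0.05 rad and linear speed of plate below 0.02 m/s); the arm keeps its last pose, push and grip.
It fails at once if the flap is lifted (over 0.10 rad, about 8 mm at its lip) (value of joint flap above 0.1 rad).
It fails at once if a bottle is shifted over 25 mm or tipped (distance of any of bottle1, bottle2, bottle3, bottle4 from where it was at the start of the episode above 0.025 m or angle between any of bottle1, bottle2, bottle3, bottle4's own z axis and vertical above 0.4 rad).
It fails at once if the tray is shifted over 30 mm (distance of tray from where it was at the start of the episode above 0.03 m).
It also fails if it takes over 45 s, if anything falls off the work surface, if the arm or the gripper's body presses on something with over 40 N, if the wrist force passes 120 N, or if a joint passes its speed limit or range.

## Working session

There is one attempt and no reset: what is moved stays moved. The work goes in short steps, Python scripts to look and compute and a tool call to move; the robot and the scene stay as the last step left them, time stands still between calls to the robot, and variables do not carry over. Pictures are saved under pics/ and viewed, about 8 in all and at most 12, crops included, and the job is handed in when it is done.

Besides the shell and the picture viewer there is one more tool, called after "Call:" by a JSON object that holds its "op" and its "data", one argument or row to a line. carry_out: Moves the arm, as the interface text tells. Its arguments: {"type":"object","properties":{"steps":{"type":"array","items":{"type":"array","items":{"type":"number"}}},"grip_force":{"type":"number"}},"required":["steps"]}

```bash
mkdir -p pics
python3 - <<'E'
from workcell import env
import cv2,numpy as np
s=env.get_state();print(s)
for n in("top","side"):
    c=env.read_camera(n);np.savez(f"pics/{n}0.npz",**c);cv2.imwrite(f"pics/{n}0.png",c["color"][...,::-1]);print(n,c["K"].tolist(),c["R"].round(4).tolist(),c["t"])
E
```

```text
{'clock': 0.0, 'joint_pos': array([-1.40058509e+00,  3.14040893e-01,  4.50006050e-02,  1.30359890e+00,
       -9.32217562e-06,  1.43121264e+00]), 'qvel': array([-1.62850625e-05,  1.91681998e-04,  2.60001414e-04, -1.10381619e-04,
        9.52120843e-05, -2.86543139e-04]), 'tau': array([-4.48909332e-04, -4.80628395e+01,  2.98530668e+01,  1.95503508e-02,
       -1.10545359e-04, -3.03829793e-06]), 'tcp_pos': array([ 0.17521389, -0.54716459,  0.24909464]), 'orientation': array([-6.38149089e-04,  8.07732080e-01, -5.89549012e-01, -6.64694650e-04]), 'wrist_force': array([-0.94339123,  0.00323473,  0.15132098]), 'ft_torque': array([-0.03297388, -0.06174704,  0.03320581]), 'finger_gap': 0.08555823082713726}
top [[456.3647418701267, 0.0, 325.0939824826195], [0.0, 456.3647418701267, 198.078831771659], [0.0, 0.0, 1.0]] [[-0.0091, -0.9999, -0.007], [-0.992, 0.0099, -0.1258], [0.1259, 0.0058, -0.992]] [0.0257363  0.57739334 1.27216501]
side [[368.29685432941795, 0.0, 320.49119324939346], [0.0, 368.29685432941795, 206.5801468024847], [0.0, 0.0, 1.0]] [[0.9284, -0.3713, -0.0122], [-0.2976, -0.7234, -0.623], [0.2225, 0.582, -0.7822]] [-0.53209312  0.21202575  0.83503557]
```

View pics/top0.png

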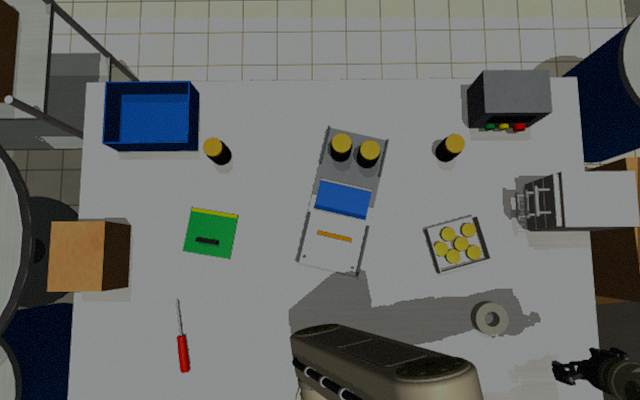

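View pics/side0.png

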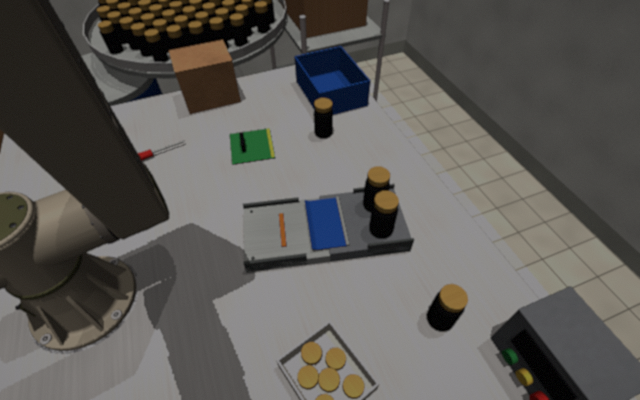

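The top view shows the plate at about (211,232) with its rib at (208,241) and the stripe at the far edge. The deck runs from about (330,265) to (358,130), with the bar at (335,236) and the flap at (343,198). The tray is on the right at (457,244). The side view agrees. Next I'll measure.

```bash
cat > h.py <<'E'
import numpy as np,cv2
def ray(c,uv,z):
    uv=np.atleast_2d(uv).astype(float);d=np.c_[uv,np.ones(len(uv))]@np.linalg.inv(c["K"]).T@c["R"]
    o=-c["R"].T@c["t"];return (o+d*((z-o[2])/d[:,2])[:,None])[:,:2]
def proj(c,X):
    p=(np.atleast_2d(X)@c["R"].T+c["t"])@c["K"].T;return p[:,:2]/p[:,2:]
def mask(c,lo,hi,box):
    m=cv2.inRange(cv2.cvtColor(c["color"],cv2.COLOR_RGB2HSV),lo,hi);k=np.zeros_like(m)
    x0,y0,x1,y1=box;k[y0:y1,x0:x1]=m[y0:y1,x0:x1]
    n,l,s,_=cv2.connectedComponentsWithStats(k);i=1+s[1:,4].argmax()
    return (l==i).astype(np.uint8)*255
def rect(c,m,z):
    # pixel centre area, unprojected: centroid, principal dir, minAreaRect
    v,u=np.nonzero(m);P=ray(c,np.c_[u,v],z)*1000
    return P.mean(0).round(1),[np.round(a,1) for a in cv2.minAreaRect(P.astype(np.float32))]
E
python3 - <<'E'
from h import *
B={"top":dict(plate=(175,195,250,270),bar=(300,220,370,255),flap=(300,170,390,225)),"side":dict(plate=(220,120,285,170),bar=(270,205,295,255),flap=(295,190,355,255))}
H=dict(plate=((20,100,40),(85,255,255),.005),bar=((5,120,80),(22,255,255),.036),flap=((100,120,60),(125,255,255),.041),rib=0)
for n in B:
    c=dict(np.load(f"pics/{n}0.npz"))
    for k,b in B[n].items():
        m=mask(c,H[k][0],H[k][1],b)
        if k=="plate": 
            cv2.imwrite(f"pics/m{n}.png",m)
            h=cv2.morphologyEx(m,cv2.MORPH_CLOSE,np.ones((15,15)));print(n,"plate",rect(c,h,.005))
            y=mask(c,(20,100,40),(35,255,255),b);print(n,"stripe",rect(c,y,.005))
            r=((c["color"].max(2)<70)&(cv2.erode(h,np.ones((5,5)))>0)).astype(np.uint8);print(n,"rib",r.sum(),rect(c,r,.038))
        else: print(n,k,(m>0).sum(),rect(c,m,H[k][2]))
E
```

```text
top plate (array([483.6, 356. ]), [array([484., 356.]), array([138.7, 128.5]), np.float64(80.0)])
top stripe (array([542.1, 346. ]), [array([542.1, 345.3]), array([134.9,   9.6]), np.float64(80.0)])
top rib 113 (array([459.6, 356.1]), [array([460.1, 356.8]), array([66.7, 13.9]), np.float64(80.1)])
top bar 127 (array([469.8,  -4.2]), [array([469.9,  -4.2]), array([97.8, 10.4]), np.float64(76.3)])
top flap 1461 (array([572.3, -29.1]), [array([572.4, -29.1]), array([149.2,  80.4]), np.float64(76.3)])
side plate (array([482.3, 351.2]), [array([483.2, 353.2]), array([135.4, 125.6]), np.float64(80.0)])
side stripe (array([540.8, 343.6]), [array([541.3, 345.4]), array([129.2,   8.6]), np.float64(80.1)])
side rib 101 (array([456.2, 333.3]), [array([456.7, 334.2]), array([79.2, 17.8]), np.float64(80.7)])
side bar 132 (array([468.4,  -8.4]), [array([468.8,  -7. ]), array([95.2, 10. ]), np.float64(76.3)])
side flap 1581 (array([570.2, -34.5]), [array([571.2, -30.8]), array([150.6,  79.6]), np.float64(76.3)])
```

Both cameras agree on the following:

| Item | Position (mm) | Yaw |
|---|---|---|
| Plate centre | (484, 355) | -10.0° |
| Grip point | about (459.5, 359.5) | – |
| Deck | – | -13.7° |
| bed_stop | about (571, -29.5) | – |

The measured sizes match the given ones. I'll turn the tool by -1.087 about z, then swing over.

Call:
{"op": "carry_out", "data": {
  "steps": [
    [1,0,0,0,0,0,-0.181],
    [1,0,0,0,0,0,-0.181],
    [1,0,0,0,0,0,-0.181],
    [1,0,0,0,0,0,-0.181],
    [1,0,0,0,0,0,-0.181],
    [1,0,0,0,0,0,-0.181],
    [1,0.0234,-0.0433,0,0,0,0],
    [1,0.0234,-0.0433,0,0,0,0],
    [1,0.0234,-0.0433,0,0,0,0],
    [1,0.0234,-0.0433,0,0,0,0],
    [1,0.0234,-0.0433,0,0,0,0],
    [1,0.0234,-0.0433,0,0,0,0],
    [1,0.0234,-0.0433,0,0,0,0],
    [1,0.0234,-0.0433,0,0,0,0],
    [1,0.0234,-0.0433,0,0,0,0],
    [1,0,0,0,0,0,0]
  ],
  "grip_force": 80
}}

```text
clock: 2.1
tcp_pos: [0.4517, -0.198, 0.2496]
orientation: [-0.0, 0.996, -0.085, -0.0]
wrist_force: [-0.7, -0.7, -0.7]
finger_gap: 0.085
```

Call:
{"op": "carry_out", "data": {
  "steps": [
    [1,-0.0073,-0.046,0,0,0,0],
    [1,-0.0073,-0.046,0,0,0,0],
    [1,-0.0073,-0.046,0,0,0,0],
    [1,-0.0073,-0.046,0,0,0,0],
    [1,-0.0073,-0.046,0,0,0,0],
    [1,-0.0073,-0.046,0,0,0,0],
    [1,-0.0073,-0.046,0,0,0,0],
    [1,-0.0073,-0.046,0,0,0,0],
    [1,-0.0073,-0.046,0,0,0,0],
    [1,-0.0073,-0.046,0,0,0,0],
    [1,-0.0073,-0.046,0,0,0,0],
    [1,-0.0073,-0.046,0,0,0,0],
    [1,0,0,0.05,0,0,0],
    [1,0,0,0.05,0,0,0],
    [1,0,0,0,0,0,0],
    [1,0,0,0,0,0,0]
  ]
}}

```text
clock: 4.1
tcp_pos: [0.4615, 0.3579, 0.1515]
orientation: [-0.0, 0.996, -0.088, 0.001]
wrist_force: [0.7, 0.3, 0.0]
finger_gap: 0.0853
```

```bash
cat >> h.py <<'E'
def pose(s,quiet=0):
    from scipy.spatial.transform import Rotation as R
    q=np.array(s["orientation"]);M=R.from_quat(q[[1,2,3,0]]).as_matrix()
    print("t",round(float(s["clock"]),2),"tcp",(s["tcp_pos"]*1000).round(1),"yaw",np.degrees(np.arctan2(M[1,0],M[0,0])).round(2),"z",M[:,2].round(4),"F",s["wrist_force"].round(1),"M",s["ft_torque"].round(2),"gap",round(float(s["finger_gap"]),4))
    return M
def go(s,X):
    print("shift mm",(pose(s).T@(np.array(X)-s["tcp_pos"])*1000).round(1))
E
python3 - <<'E'
from h import *
from workcell import env
go(env.get_state(),[.4595,.3595,.027])
E
```

```text
t 4.1 tcp [461.5 357.9 151.5] yaw -10.09 z [ 1.3e-03  5.0e-04 -1.0e+00] F [0.7 0.3 0. ] M [ 0.01 -0.   -0.01] gap 0.0853
shift mm [ -2.4  -1.1 124.5]
```

Call:
{"op": "carry_out", "data": {
  "steps": [
    [1,-0.0024,-0.001,0.03,0,0,0],
    [1,0,0,0.03,0,0,0],
    [1,0,0,0.03,0,0,0],
    [1,0,0,0.02,0,0,0],
    [1,0,0,0.013,0,0,0],
    [1,0,0,0,0,0,0],
    [-1,0,0,0,0,0,0],
    [-1,0,0,0,0,0,0],
    [-1,0,0,0,0,0,0],
    [-1,0,0,0,0,0,0],
    [-1,0,0,0,0,0,0],
    [-1,0,0,0,0,0,0]
  ]
}}

```text
clock: 5.6
tcp_pos: [0.4586, 0.3598, 0.0275]
orientation: [-0.0, 0.996, -0.087, 0.0]
wrist_force: [-0.6, -1.4, 4.8]
finger_gap: 0.0106
```

Run:
```python
from h import *
from workcell import env
pose(env.get_state())
```

```text
t 5.6 tcp [458.6 359.8  27.5] yaw -10.03 z [ 9.e-04  4.e-04 -1.e+00] F [-0.6 -1.4  4.8] M [-0.12  0.11  0.02] gap 0.0106
```

Call:
{"op": "carry_out", "data": {
  "steps": [
    [-1,0,0,-0.01,0,0,0],
    [-1,0,0,-0.02,0,0,0],
    [-1,0,0,-0.03,0,0,0],
    [-1,0,0,-0.03,0,0,0],
    [-1,0,0,-0.03,0,0,0],
    [-1,0.0034,0.0394,0,0,0,0],
    [-1,0.0034,0.0394,0,0,0,0],
    [-1,0.0034,0.0394,0,0,0,0],
    [-1,0.0034,0.0394,0,0,0,0],
    [-1,0.0034,0.0394,0,0,0,0],
    [-1,0.0034,0.0394,0,0,0,0],
    [-1,0.0034,0.0394,0,0,0,0],
    [-1,0.0034,0.0394,0,0,0,0],
    [-1,0.0034,0.0394,0,0,0,0],
    [-1,0,0,0,0,0,0.064],
    [-1,0,0,0.03,0,0,0],
    [-1,0,0,0.02,0,0,0],
    [-1,0,0,0,0,0,0],
    [-1,0,0,0,0,0,0]
  ]
}}

```text
clock: 7.98
tcp_pos: [0.4268, 0.0051, 0.0976]
orientation: [0.0, 0.993, -0.119, 0.0]
wrist_force: [0.5, 0.6, -0.9]
finger_gap: 0.0108
```

Run:
```python
from h import *
from workcell import env
go(env.get_state(),[.4272,.0055,.097])
for n in("top","side"):
    c=env.read_camera(n);np.savez(f"pics/{n}1.npz",**c)
    b=(270,160,420,290) if n=="top" else (180,110,400,275)
    cv2.imwrite(f"pics/{n}1.png",cv2.resize(c["color"][b[1]:b[3],b[0]:b[2],::-1],None,fx=3.5,fy=3.5,interpolation=2))
```

```text
t 7.97 tcp [426.8   5.1  97.6] yaw -13.69 z [ 4.e-04 -1.e-04 -1.e+00] F [ 0.5  0.6 -0.9] M [ 0.04  0.07 -0.02] gap 0.0108
shift mm [ 0.3 -0.5  0.6]
```

View pics/side1.png

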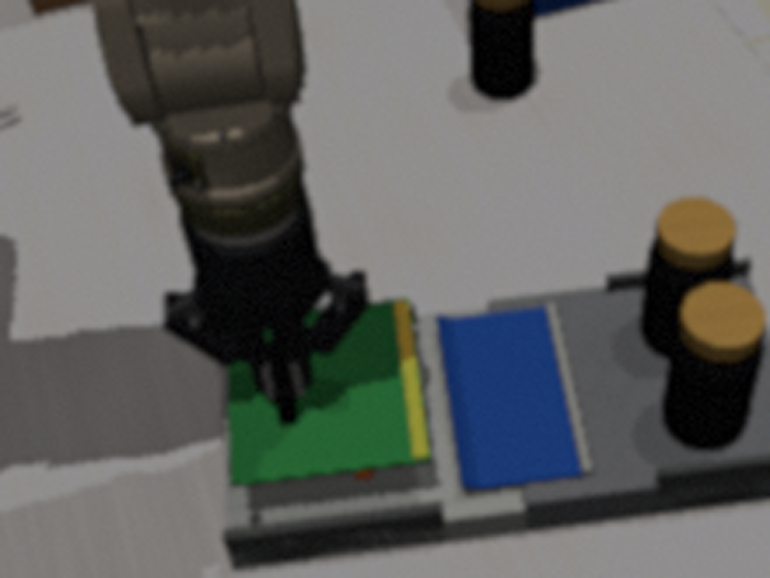

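View pics/top1.png

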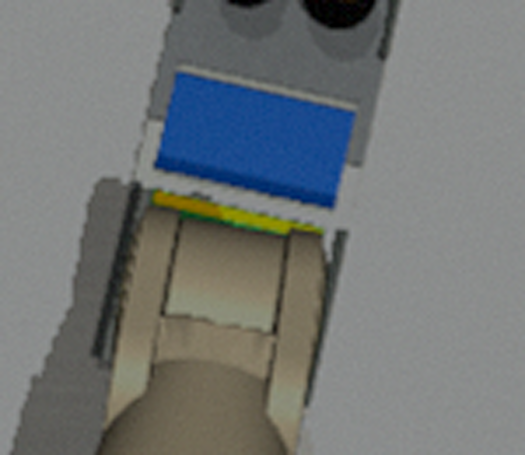

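The plate hangs level in the grip. Its stripe is parallel to the flap in both crops: side crop from (405,305) to (420,455), top crop from (155,195) to (320,228). I'll check this numerically with the stripe.

Run:
```python
from h import *
a=np.radians(-13.7);D=np.array([[np.cos(a),np.sin(a)],[-np.sin(a),np.cos(a)]])
o=np.array([571,-29.5])
for n,b in(("top",(300,205,370,235)),("side",(280,190,310,245))):
    c=dict(np.load(f"pics/{n}1.npz"));y=mask(c,(15,100,40),(36,255,255),b)
    v,u=np.nonzero(y);P=(ray(c,np.c_[u,v],.0756)*1000-o)@D.T
    r=cv2.minAreaRect(P.astype(np.float32));print(n,len(u),[np.round(q,1) for q in r],"x",P[:,0].min().round(1),P[:,0].max().round(1),"y",P[:,1].min().round(1),P[:,1].max().round(1))
    f=mask(c,(100,120,60),(125,255,255),(300,165,380,225) if n=="top" else (295,190,355,255))
    v,u=np.nonzero(f);Q=(ray(c,np.c_[u,v],.041)*1000-o)@D.T
    print("flap",Q.min(0).round(1),Q.max(0).round(1),[np.round(q,1) for q in cv2.minAreaRect(Q.astype(np.float32))])
```

```text
top 178 [array([-64.6,   2. ]), array([ 11.7, 135.4]), np.float64(0.6)] x -71.2 -59.0 y -65.7 69.7
flap [-39.  -73.9] [41.5 75.4] [array([1.3, 0.7]), array([149.3,  80.4]), np.float64(90.0)]
side 212 [array([-65.3,  -0.8]), array([ 12.3, 133.2]), np.float64(0.2)] x -71.6 -59.0 y -67.4 65.8
flap [-39.2 -76.6] [40.4 74.1] [array([ 0.5, -1.3]), array([ 79.5, 150.6]), np.float64(0.1)]
```

Front edge at deck x≈-58, centred within 2 mm and square within 0.01 rad. Lowering onto the bed.

Call:
{"op": "carry_out", "data": {
  "steps": [
    [-1,0,0,0.012,0,0,0],
    [-1,0,0,0.012,0,0,0],
    [-1,0,0,0.008,0,0,0],
    [-1,0,0,0.004,0,0,0],
    [-1,0,0,0.003,0,0,0],
    [-1,0,0,0.002,0,0,0],
    [-1,0,0,0,0,0,0],
    [-1,0,0,0,0,0,0]
  ]
}}

```text
clock: 9.07
tcp_pos: [0.4259, 0.0052, 0.0574]
orientation: [0.0, 0.993, -0.119, -0.0]
wrist_force: [-8.4, 1.1, 19.5]
finger_gap: 0.0105
```

Run:
```python
from h import *
from workcell import env
pose(env.get_state())
```

```text
t 9.07 tcp [425.9   5.2  57.4] yaw -13.69 z [-6.e-04 -2.e-04 -1.e+00] F [-8.4  1.1 19.5] M [ 0.23  1.6  -0.02] gap 0.0105
```

Call:
{"op": "carry_out", "data": {
  "steps": [
    [-1,0.004,0,0,0,0,0],
    [-1,0.004,0,0,0,0,0],
    [-1,0.004,0,0,0,0,0],
    [-1,0,0,0,0,0,0]
  ]
}}

```text
clock: 9.57
tcp_pos: [0.4331, 0.0037, 0.0574]
orientation: [-0.0, 0.993, -0.119, -0.004]
wrist_force: [-21.9, 5.0, 35.2]
finger_gap: 0.0105
```

Run:
```python
from h import *
from workcell import env
pose(env.get_state())
c=env.read_camera("side");np.savez("pics/side2.npz",**c)
cv2.imwrite("pics/side2.png",cv2.resize(c["color"][160:275,225:375,::-1],None,fx=5,fy=5,interpolation=2))
```

```text
t 9.57 tcp [433.1   3.7  57.4] yaw -13.65 z [-0.0081  0.0018 -1.    ] F [-21.9   5.   35.2] M [0.79 3.6  0.04] gap 0.0105
```

View pics/side2.png

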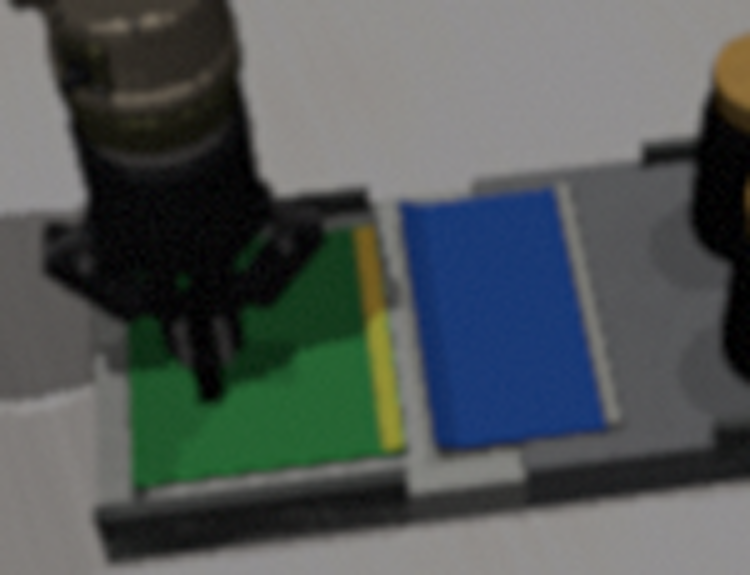

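The plate lies flat in the bed between the rails. The stripe's front edge is at about (395,340) in the crop and the lip at about (420,330), with the flap level. Friction is high (22 N at 35 N down), so I'll ease the down push slightly while sliding.

Call:
{"op": "carry_out", "data": {
  "steps": [
    [-1,0.002,0,-0.0006,0,0,0],
    [-1,0.004,0,0,0,0,0],
    [-1,0.004,0,0,0,0,0],
    [-1,0,0,0,0,0,0]
  ]
}}

```text
clock: 10.12
tcp_pos: [0.4456, 0.0007, 0.0574]
orientation: [-0.0, 0.993, -0.119, -0.002]
wrist_force: [-12.1, 2.0, 17.4]
finger_gap: 0.0108
```

Run:
```python
from h import *
from workcell import env
pose(env.get_state())
```

```text
t 10.12 tcp [445.6   0.7  57.4] yaw -13.66 z [-0.0038  0.001  -1.    ] F [-12.1   2.   17.4] M [0.46 1.89 0.02] gap 0.0108
```

Call:
{"op": "carry_out", "data": {
  "steps": [
    [-1,0.003,0,0,0,0,0],
    [-1,0.003,0,0,0,0,0],
    [-1,0.003,0,0,0,0,0],
    [-1,0.003,0,0,0,0,0],
    [-1,0,0,0,0,0,0]
  ]
}}

```text
clock: 10.75
tcp_pos: [0.4574, -0.0022, 0.0574]
orientation: [-0.0, 0.993, -0.119, -0.002]
wrist_force: [-11.0, 3.0, 16.8]
finger_gap: 0.0106
```

Run:
```python
from h import *
from workcell import env
pose(env.get_state())
a=np.radians(-13.7);D=np.array([[np.cos(a),np.sin(a)],[-np.sin(a),np.cos(a)]])
c=env.read_camera("side");np.savez("pics/side3.npz",**c)
f=mask(c,(100,120,60),(125,255,255),(295,190,355,255))
v,u=np.nonzero(f);Q=(ray(c,np.c_[u,v],.041)*1000-[571,-29.5])@D.T
print("flap",len(u),Q.min(0).round(1),Q.max(0).round(1),[np.round(q,1) for q in cv2.minAreaRect(Q.astype(np.float32))])
cv2.imwrite("pics/side3.png",cv2.resize(c["color"][160:275,225:375,::-1],None,fx=5,fy=5,interpolation=2))
```

```text
t 10.75 tcp [457.4  -2.2  57.4] yaw -13.66 z [-0.0036  0.001  -1.    ] F [-11.    3.   16.8] M [ 0.49  1.85 -0.01] gap 0.0106
flap 1582 [-40.2 -76.6] [40.4 74.1] [array([ 0.1, -1.3]), array([ 80.5, 150.6]), np.float64(0.0)]
```

View pics/side3.png

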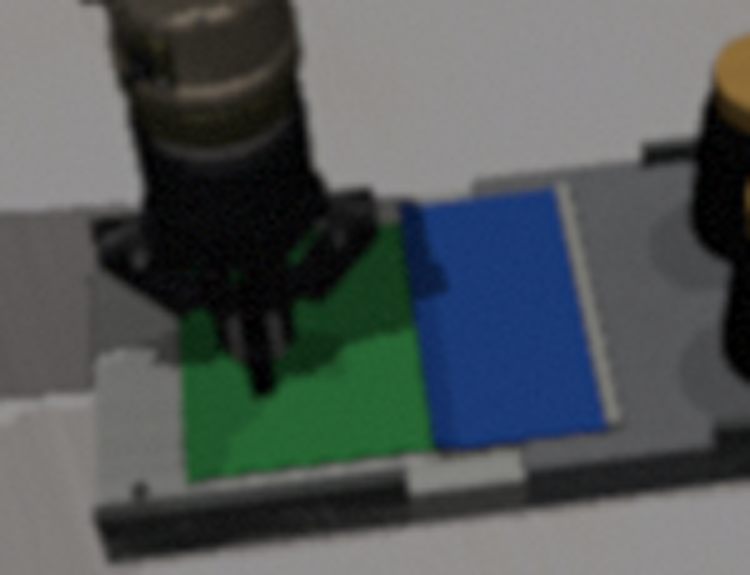

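The stripe is now hidden under the flap and the flap outline hasn't changed, so it is still level. About 27 mm remains.

Call:
{"op": "carry_out", "data": {
  "steps": [
    [-1,0.003,0,0,0,0,0],
    [-1,0.003,0,0,0,0,0],
    [-1,0.003,0,0,0,0,0],
    [-1,0.003,0,0,0,0,0],
    [-1,0.003,0,0,0,0,0],
    [-1,0.003,0,0,0,0,0],
    [-1,0,0,0,0,0,0]
  ]
}}

```text
clock: 11.68
tcp_pos: [0.4751, -0.0065, 0.0574]
orientation: [-0.0, 0.993, -0.119, -0.002]
wrist_force: [-9.9, 2.4, 15.2]
finger_gap: 0.0111
```

Call:
{"op": "carry_out", "data": {
  "steps": [
    [-1,0.002,0,0,0,0,0],
    [-1,0.002,0,0,0,0,0],
    [-1,0.002,0,0,0,0,0],
    [-1,0,0,0,0,0,0]
  ]
}}

```text
clock: 12.18
tcp_pos: [0.4808, -0.0079, 0.0574]
orientation: [-0.0, 0.993, -0.119, -0.002]
wrist_force: [-10.7, 2.4, 15.6]
finger_gap: 0.0106
```

Call:
{"op": "carry_out", "data": {
  "steps": [
    [-1,0.002,0,0,0,0,0],
    [-1,0,0,0,0,0,0]
  ]
}}

```text
clock: 12.42
tcp_pos: [0.4827, -0.0084, 0.0574]
orientation: [-0.0, 0.993, -0.119, -0.002]
wrist_force: [-11.7, 2.5, 15.6]
finger_gap: 0.0104
```

Call:
{"op": "carry_out", "data": {
  "steps": [
    [-1,0.001,0,0,0,0,0],
    [-1,0.001,0,0,0,0,0],
    [-1,0,0,0,0,0,0]
  ]
}}

```text
clock: 12.8
tcp_pos: [0.4846, -0.0088, 0.0574]
orientation: [-0.0, 0.993, -0.119, -0.002]
wrist_force: [-10.4, 2.4, 15.7]
finger_gap: 0.011
```

Call:
{"op": "carry_out", "data": {
  "steps": [
    [-1,0.001,0,0,0,0,0],
    [-1,0.001,0,0,0,0,0],
    [-1,0,0,0,0,0,0]
  ]
}}

```text
clock: 13.18
tcp_pos: [0.4851, -0.009, 0.0574]
orientation: [-0.0, 0.993, -0.119, -0.003]
wrist_force: [-14.3, 3.3, 20.6]
finger_gap: 0.0107
```

The advance has stopped (2 mm commanded, 0.5 mm moved, force rising) within 2 mm of the predicted home. I'll confirm and press a little more.

Call:
{"op": "carry_out", "data": {
  "steps": [
    [-1,0.001,0,0,0,0,0],
    [-1,0,0,0.0002,0,0,0],
    [-1,0,0,0,0,0,0],
    [-1,0,0,0,0,0,0]
  ]
}}

```text
clock: 13.68
tcp_pos: [0.4851, -0.0089, 0.0574]
orientation: [-0.0, 0.993, -0.119, -0.004]
wrist_force: [-18.9, 3.7, 25.4]
finger_gap: 0.0109
```

Run:
```python
from h import *
from workcell import env
M=pose(env.get_state())
a=np.radians(-13.7);D=np.array([[np.cos(a),np.sin(a)],[-np.sin(a),np.cos(a)]])
for n in("side","top"):
    c=env.read_camera(n);np.savez(f"pics/{n}4.npz",**c)
    f=mask(c,(100,120,60),(125,255,255),(295,190,355,255) if n=="side" else (300,165,390,225))
    v,u=np.nonzero(f);Q=(ray(c,np.c_[u,v],.041)*1000-[571,-29.5])@D.T
    print("flap",len(u),Q.min(0).round(1),Q.max(0).round(1))
    if n=="side":
        g=mask(c,(40,100,30),(85,255,255),(225,180,345,275));g=cv2.morphologyEx(g,cv2.MORPH_CLOSE,np.ones((9,9)))
        v,u=np.nonzero(g);Q=(ray(c,np.c_[u,v],.035)*1000-[571,-29.5])@D.T
        print("green",Q.min(0).round(1),Q.max(0).round(1),[np.round(q,1) for q in cv2.minAreaRect(Q.astype(np.float32))])
        cv2.imwrite("pics/side4.png",cv2.resize(c["color"][150:275,215:415,::-1],None,fx=4,fy=4,interpolation=2))
pose(env.get_state())
```

```text
t 13.68 tcp [485.1  -8.9  57.4] yaw -13.65 z [-0.0074  0.0017 -1.    ] F [-18.9   3.7  25.4] M [0.65 2.91 0.  ] gap 0.0109
flap 1510 [-40.5 -76.6] [40.4 74.4]
green [-128.1  -69.9] [-40.9  33.3] [array([-84.7, -18.5]), array([ 87.2, 103.1]), np.float64(0.3)]
flap 351 [  9.4 -73.9] [41.5 75.4]
t 13.78 tcp [485.1  -9.   57.4] yaw -13.65 z [-0.0075  0.0017 -1.    ] F [-19.    3.5  24.6] M [ 0.7   2.91 -0.01] gap 0.0104
```

View pics/side4.png

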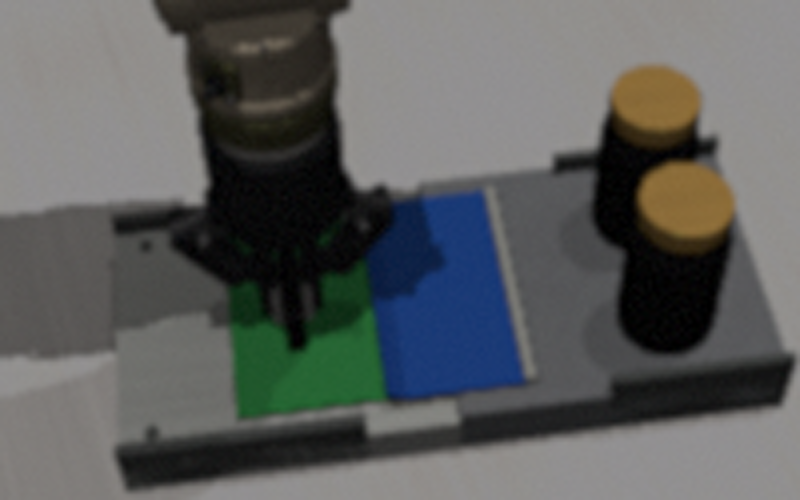

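The plate is home. The rear edge measures at deck x = -128 (home is -130), the side edge at y = -69.9 (centred is -70), and the flap outline is unchanged. TCP height is constant at 57.4 mm, which means flat on the bed, with a steady 25 N down. Handing in.

Run:
```python
from h import *
from workcell import env
print(env.hand_in());pose(env.get_state())
```

```text
the job is handed in; nothing more can be done
None
the job is handed in; nothing more can be done
```

I fitted the plate and handed the job in at about 13.8 s, with the gripper still holding it pressed down. The hand-in gives no verdict, so the results below are my own last checks.

I gripped the plate by its rib, laid it on the bed about 17 mm short of the lip, and slid it under the flap while pressing down until it stopped against the step.

**Last checks:**
- **Against the step:** the plate stopped within 2 mm of where I predicted. The camera puts the front edge about 2 mm past the step, which is within calibration error.
- **Centred and square:** the visible side edge puts it centred within about 1 mm. It is square within 0.01 rad.
- **Flap:** its outline in the side camera never changed, so it stayed level. In the last top view the arm covered most of the flap, so that picture confirms nothing.
- **Flat on the bed:** the gripper height held at 57.4 mm throughout the slide, with 25 N down and 19 N against the step.
- **Bottles and tray:** nothing came near them. I did not measure them again at the end.

**Less certain:**
- **Bar travel:** I could not see the bar, so its travel is only inferred. The 25 N push is well over the roughly 10 N needed to lay the plate flat.
- **Tool tilt:** the tool leaned 0.0075 rad under load, inside the 0.025 rad limit.
- **Friction:** it was higher than I expected, about 0.6, so I eased the down push during the slide.

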